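# Set the food warmer's timer knob inside the temperature ring

## Robot

A 7-joint arm with a two-finger parallel gripper is mounted at the origin on a cart in front of the work surface, level with it; the furniture and walls round the work are solid. World frame = base frame: x ahead of the robot, y to its left, z up, the work surface at z = 0. Lengths are in m, angles in rad, forces in N, time in s.
With the tool pointing down it reaches from about 0.425 to 0.925 m from the base axis. Payload 6.8 kg.
Tool frame: the origin (TCP) lies between the finger pads; the fingertips stand 17 mm ahead of it and the grasp point (between the pads) lies 2 mm behind it (r.tip_extent is the distance from the TCP to the fingertips, in m); z points along the fingers, y is the direction in which the jaws open and shut (so a half turn about z gives the same grasp; the last joint's range is limited). The gripper opens to 85 mm and grips with 20 to 120 N. Pads are 22 mm wide; open, the fingers measure 114 mm over their backs; the gripper's body (76 mm by 85 mm) begins 54 mm behind the grasp point. The pads swing forward as they close: fully open they stand 13 mm farther back than shut.
Start: joints at [-1.288, 0.477, 0.022, 1.555, -0.011, 1.109, -0.083], TCP at [0.257, 0.624, 0.248] pointing down, gripper open.
Joint ranges: [-2.96, 2.96], [-0.34, 2.1], [-1.41, 1.46], [0.24, 2.44], [-1.37, 4.51], [0.17, 1.92], [-2.96, 2.96]. Speed limits (rad/s): [2.39, 2.39, 3.14, 3.14, 3.14, 3.14, 3.14].

## Interface

Orientations are given as a unit quaternion [x, y, z, w].
In Python, from workcell import r gives the robot as it stands.
- The arm moves only by the tool carry_out, never from a script. Its argument "series" is a list of rows, each a list of 6 numbers: the shift along the world's x, y, z in mm, then the turn, a rotation vector about the world's x, y, z in rad. In form: [[x, y, z, ax, ay, az], ...]. A call has 1 to 5 rows; each row is the pose to reach, as a shift and turn from the pose commanded when the call began; what a row does not reach only later rows make up. A row lasts 1/8 s, in which the tool goes at most 62.5 mm and 10.7 degrees, less where a joint would pass 70% of its speed; a pose out of reach is approached as far as the arm can. A call with a gripper value outside its range is refused whole. "fingers" is the closure in counts, from 0 (fully open) to 255 (shut), set as the call begins (left out, the last holds). The fingers move at their own pace and stop on an object; "force" is the grip in N (left out, the last holds). Time passes only in rows, so rows that repeat a pose let the fingers close. It gives the time, the measured TCP pose, the force and the opening at its end, in the units of the state.
- r.get_state(): the state, without advancing time (a new reading comes with each control period).
- r.grab_frame(name): name is "scene" or "top" or "wrist"; returns a dict with "pixels" (420x560x3 uint8, red, green, blue), "K" (3x3 intrinsics, pixels), "cam_to_world" (4x4, takes a point from camera to world coordinates). Camera axes: x right, y up, looking along -z (the intrinsics and any distortion apply to the point x, -y, -z); pixel columns grow to the right and rows downward; lengths in m; the calibration is good to about 2 mm. A picture is of the moment at which its call begins. There is no depth.
- r.hand_in(): hands the job in, once; it reports no verdict.
The state is a dict: "t": time; "q": joint angles; "qd": joint speeds; "joint_efforts": joint torques, N m; "eef_pos": TCP position; "tcp_rot": TCP orientation; "ft_force": force on the tool from outside, world axes, zero at the start; "moment": the same for the moment, N m; "finger_gap": finger opening in m.
Only numpy, scipy, OpenCV 4.12 (cv2) and the standard library are available. Lean on these libraries where they do the work, as an engineer would, in place of code of your own. Each camera call takes 0.05 s, during which the arm holds its last target.

## Task

Set the food warmer's timer: first pull the red lock knob straight up until it clicks out and stays, then turn the black timer knob clockwise until its white-striped nose points at the green mark, and finally push the red knob fully back down to lock the setting. Leave the silver temperature ring round the timer knob at its present setting, and do not shift the meal boxes on the warmer.

Things in the scene. Friction and masses are not known exactly. Their poses are not given: they have to be found in the camera images.
- timer_grip (a point): Middle of the black inner timer knob's grip, on the dial's upright axis, 46 mm above the warmer's deck. The grip is an upright bar 60 mm long, 22 mm wide, from 22 to 64 mm above the deck, with a 10 mm wide nose at its white-striped end (nose tip 38 mm from the axis). Site x points along the bar to the nose, y across its 22 mm width, z up. Below it is a round skirt 62 mm wide.
- timer_pointer (a point): Point at the nose of the timer knob, 36 mm from the dial's axis, 46 mm above the deck; turns with the knob.
- mark_target (a point): Point above the dial on the line from its axis to the green mark, 36 mm from the axis and 46 mm above the deck: the timer_pointer must come here. The green mark itself is a fixed tab 12 mm wide, 14 mm high, 58 to 77 mm from the axis, just outside the silver ring.
- timer_knob (a joint): Timer knob's turn, rad, 0 to 2.8, growing clockwise seen from above; friction 0.06 N m, stays where it is left. The mark always lies 0.5 to 1.45 rad clockwise of the start.
- ring_index (a point): Blue ridge on top of the silver outer temperature ring, 50 mm from the dial's axis, 19 mm above the deck. The ring turns easily (0.03 N m) about the same axis and must stay where it is: at most 6 mm of movement here.
- lock_grip (a point): Centre of the red push-pull lock knob's head: an upright cylinder 44 mm in diameter, from 16 mm below to 17 mm above this point (top 61 mm above the deck when in), on a 22 mm steel stem. z up. It stands 210 mm beside the dial, on its left or right.
- lock_knob (a joint): Lift of the red knob, m: 0 pushed in, 0.014 pulled out. An over-centre spring snaps it to either end from the middle (7 mm); it takes 5 to 7 N to pull up or push down.
- warm_stew_mid (a point): Brown stew meal box, 134 x 178 x 79 mm, on the black hot plate behind the controls; this point is 35 mm above its underside. Not to be shifted.
- warm_rice_mid (a point): White rice meal box, 132 x 176 x 62 mm, on the hot plate behind the controls; this point is 35 mm above its underside. Not to be shifted.
- dial_axis (a point): Fixed point on the dial's axis, 46 mm above the warmer's steel deck (deck 58 mm above the table; the warmer is fixed). Round the timer knob's foot is the silver temperature ring, 112 mm in diameter, top 17 mm above the deck (blue ridge on it 21 mm).

How it is judged:
By the outcome, as a careful person would: the job done as asked, in the order asked, and still so for the second after the job is handed in, with the robot touching nothing.
It also fails if it takes over 56 s, if anything falls off the work surface, if the arm or the gripper's body presses on something with over 40 N, if the wrist force passes 120 N, or if a joint passes its speed limit or range.

## Working session

There is one attempt and no reset: what is moved stays moved. The work goes in short steps, Python scripts to look and compute and a tool call to move; the robot and the scene stay as the last step left them, time stands still between calls to the robot, and variables do not carry over. Pictures are saved under pics/ and viewed, and the job is handed in when it is done.

Besides the shell and the picture viewer there is one more tool, called after "Call:" as name(argument=value, ...) on one line, values as JSON. carry_out: Moves the arm, as the interface text tells. Its arguments: {"type":"object","properties":{"series":{"type":"array"},"fingers":{"type":"number"},"force":{"type":"number"}},"required":["series"]}

```bash
mkdir -p pics; ls
python3 - <<'E'
from workcell import r
import cv2
s=r.get_state(); print(s['t'],s['eef_pos'],s['tcp_rot'],s['finger_gap'],s['ft_force'])
for n in ['scene','top','wrist']:
    f=r.grab_frame(n); cv2.imwrite(f'pics/{n}0.png',f['pixels'][:,:,::-1]); print(n,f['K'],f['cam_to_world'].round(3), [k for k in f])
E
```

```text
pics
0.0 [0.25692411 0.62360153 0.24732699] [ 1.94132737e-01  9.80974864e-01 -8.87104848e-04 -9.80696924e-05] 0.08549004381550039 [-0.37524791 -0.50183187 -0.57442476]
scene [[414.9874227    0.         276.02150934]
 [  0.         414.9874227  208.57308404]
 [  0.           0.           1.        ]] [[-0.622  0.602 -0.501  0.209]
 [-0.783 -0.478  0.399  0.367]
 [ 0.001  0.64   0.768  0.782]
 [ 0.     0.     0.     1.   ]] ['pixels', 'K', 'cam_to_world']
top [[546.90718413   0.         275.79495114]
 [  0.         546.90718413 211.34515113]
 [  0.           0.           1.        ]] [[-0.016  0.992 -0.125  0.505]
 [-1.    -0.015  0.011  0.005]
 [ 0.009  0.125  0.992  1.1  ]
 [ 0.     0.     0.     1.   ]] ['pixels', 'K', 'cam_to_world']
wrist [[355.12620074   0.         281.29755739]
 [  0.         355.12620074 210.93179627]
 [  0.           0.           1.        ]] [[ 0.382 -0.879 -0.287  0.183]
 [ 0.924  0.362  0.12   0.654]
 [-0.002 -0.311  0.95   0.374]
 [ 0.     0.     0.     1.   ]] ['pixels', 'K', 'cam_to_world']
```

View pics/scene0.png

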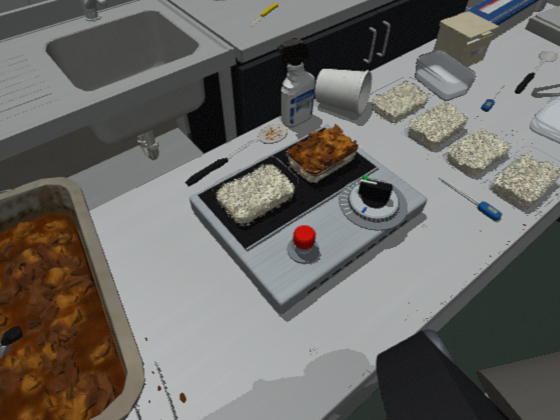

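View pics/top0.png

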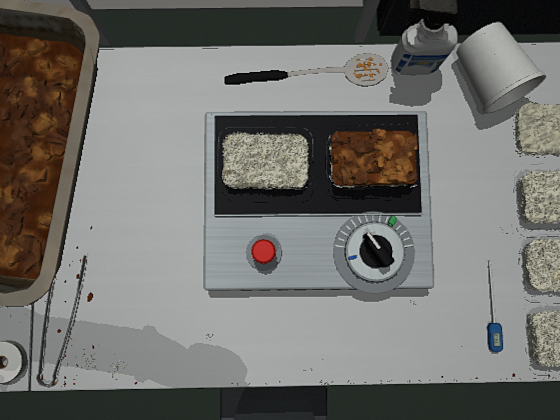

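View pics/wrist0.png

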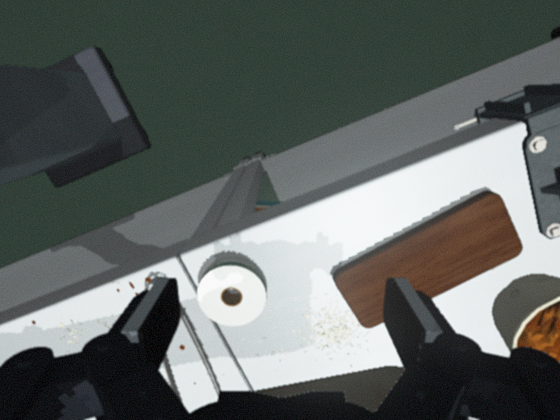

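The top view shows the red knob near (263,251), the dial near (376,249), the green mark near (392,221), and the blue ridge near (352,258). I'll measure them next.

```bash
cat > h.py <<'E'
import numpy as np, cv2
from workcell import r
def ray(f,u,v):
    K=f['K'];T=f['cam_to_world']
    d=np.array([(u-K[0,2])/K[0,0],-(v-K[1,2])/K[1,1],-1.]);return T[:3,3],T[:3,:3]@d
def onz(f,u,v,z):
    o,d=ray(f,u,v);return o+d*(z-o[2])/d[2]
def proj(f,p):
    T=f['cam_to_world'];c=T[:3,:3].T@(np.array(p)-T[:3,3]);K=f['K']
    return K[0,0]*c[0]/-c[2]+K[0,2],K[1,1]*c[1]/c[2]+K[1,2]
def blobs(f,col):
    p=f['pixels'].astype(int);R,G,B=p[...,0],p[...,1],p[...,2]
    m={'red':(R>150)&(G<70)&(B<70),'green':(G>100)&(R<90)&(B<120)&(G-R>60),'blue':(B>120)&(R<90)&(B-R>70)}[col]
    n,l,s,c=cv2.connectedComponentsWithStats(m.astype(np.uint8))
    return [(s[i].tolist(),c[i].round(1).tolist()) for i in range(1,n) if s[i,4]>8]
def tri(fa,a,fb,b):
    (o1,d1),(o2,d2)=ray(fa,*a),ray(fb,*b)
    t=np.linalg.lstsq(np.stack([d1,-d2],1),o2-o1,rcond=None)[0]
    p,q=o1+d1*t[0],o2+d2*t[1];return (p+q)/2,np.linalg.norm(p-q)
E
python3 - <<'E'
from h import *
t=r.grab_frame('top');s=r.grab_frame('scene')
for c in('red','green','blue'):
    print(c,blobs(t,c),'|',blobs(s,c))
p=cv2.resize(t['pixels'][200:300,230:440],None,fx=3.8,fy=3.8,interpolation=cv2.INTER_CUBIC)[:,:,::-1];cv2.imwrite('pics/topz.png',p)
p=cv2.resize(s['pixels'][160:270,280:430],None,fx=5,fy=5,interpolation=cv2.INTER_CUBIC)[:,:,::-1];cv2.imwrite('pics/scz.png',p)
E
```

```text
red [([253, 241, 21, 20, 337], [262.9, 250.5])] | [([294, 225, 20, 16, 237], [304.0, 232.8])]
green [([389, 216, 8, 10, 45], [392.3, 220.0])] | [([363, 175, 6, 5, 19], [365.4, 176.9])]
blue [([349, 255, 8, 4, 20], [352.6, 256.8])] | [([480, 202, 21, 15, 71], [488.5, 208.6]), ([362, 207, 4, 4, 9], [363.9, 208.9])]
```

View pics/topz.png

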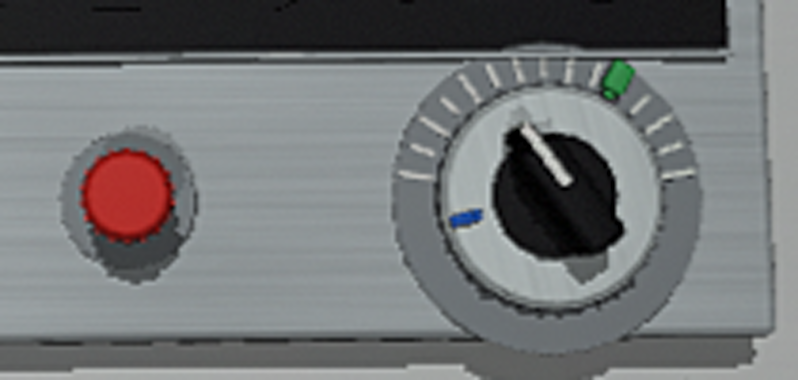

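View pics/scz.png

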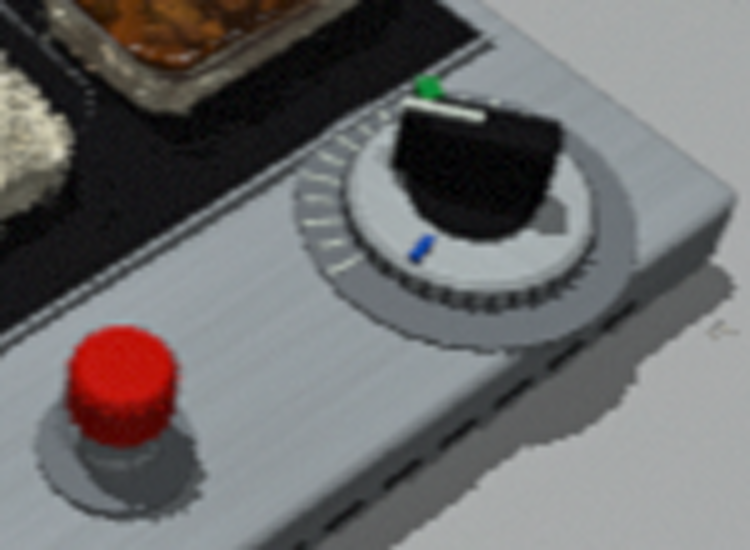

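Run:
```python
from h import *
t=r.grab_frame('top')
z=lambda x,y:(230+(x+.5)/3.8-.5,200+(y+.5)/3.8-.5)
# silver ring by bright mask
A=onz(t,*z(551,196),.075); print('axis from ring ellipse',A)
for a in [(441,196),(661,196),(551,88),(551,303)]: print(onz(t,*z(*a),.075)-A)
red=onz(t,*z(127,193),.119);print('red',red, onz(t,262.9,250.5,.112), 'dist',np.linalg.norm((red-A)[:2]))
g=onz(t,*z(620,75),.072);b=onz(t,352.6,256.8,.079)
s0=onz(t,*z(522,126),.122);s1=onz(t,*z(567,183),.122)
n=onz(t,*z(514,133),.122); bk=onz(t,*z(620,232),.122)
for nm,p in dict(green=g,blue=b,s0=s0,s1=s1,back=bk).items():
    d=(p-A)[:2];print(nm,p,np.linalg.norm(d),np.degrees(np.arctan2(d[1],d[0])))
print('stripe dir',np.degrees(np.arctan2(*(s0-s1)[1::-1])), 'deck edge:')
e0=onz(t,*z(0,345),.058);e1=onz(t,*z(700,332),.058);print(np.degrees(np.arctan2(*(e1-e0)[1::-1])))
s=r.grab_frame('scene')
print(tri(t,(262.9,250.5),s,(304,232.8)),tri(t,(392.3,220),s,(365.4,176.9)),tri(t,(352.6,256.8),s,(363.9,208.9)))
w=lambda x,y:(280+(x+.5)/5-.5,160+(y+.5)/5-.5)
print('stripe tri',tri(t,z(522,126),s,w(405,102)),tri(t,z(567,183),s,w(485,118)))
```

```text
axis from ring ellipse [ 0.55538202 -0.19082289  0.075     ]
[0.00086637 0.05432265 0.        ]
[-0.00086722 -0.05437553  0.        ]
[ 0.05352921 -0.00208844  0.        ]
[-0.0523536   0.00204257  0.        ]
red [0.55781847 0.01767534 0.119     ] [0.55805827 0.01804488 0.112     ] dist 0.20851246285862288
green [ 0.61519421 -0.22819681  0.072     ] 0.0705287784499061 -31.999392939744155
blue [ 0.54543981 -0.14851832  0.079     ] 0.043457148238316895 103.22536158290367
s0 [ 0.58630949 -0.16941535  0.122     ] 0.037613714431729235 34.69040699507802
s1 [ 0.55905977 -0.18964177  0.122     ] 0.0038627582739247895 17.804455171909066
back [ 0.53566613 -0.21366328  0.122     ] 0.03017283397107535 -130.80083267490846
stripe dir 36.585086110131726 deck edge:
-89.89687879573819
(array([0.55793433, 0.01811871, 0.11743526]), np.float64(0.0004468402642011997)) (array([ 0.614128  , -0.22638055,  0.07439713]), np.float64(0.0009549507044549198)) (array([ 0.54561486, -0.14843187,  0.07873613]), np.float64(0.0004138843520356175))
stripe tri (array([ 0.58602417, -0.16911167,  0.12416551]), np.float64(0.00026626747645164386)) (array([ 0.55848092, -0.1897518 ,  0.12335686]), np.float64(0.0012581861455242024))
```

Call:
carry_out(series=[[25, -50, 20, 0, 0, -0.17], [50, -105, 30, 0, 0, -0.35], [77, -160, 30, 0, 0, -0.53], [105, -215, 30, 0, 0, -0.71], [130, -265, 30, 0, 0, -0.89]], fingers=0, force=50)

```text
t: 0.98
eef_pos: [0.388, 0.357, 0.2786]
tcp_rot: [0.6, 0.8, 0.0, -0.0]
ft_force: [0.5, 0.6, 0.3]
finger_gap: 0.0853
```

Call:
carry_out(series=[[27, -55, 0, 0, 0, -0.17], [55, -110, 0, 0, 0, -0.35], [82, -165, 0, 0, 0, -0.53], [110, -220, -10, 0, 0, -0.71], [135, -272, -20, 0, 0, -0.88]])

```text
t: 1.6
eef_pos: [0.523, 0.0853, 0.2586]
tcp_rot: [0.884, 0.468, 0.001, -0.0]
ft_force: [1.2, 0.3, -0.6]
finger_gap: 0.0853
```

Call:
carry_out(series=[[15, -30, -15, 0, 0, -0.17], [30, -60, -35, 0, 0, -0.335], [35, -67, -58, 0, 0, -0.335], [35, -67, -58, 0, 0, -0.335]])

```text
t: 2.1
eef_pos: [0.5562, 0.0194, 0.199]
tcp_rot: [0.949, 0.317, -0.002, 0.0]
ft_force: [0.2, 0.3, 0.7]
finger_gap: 0.0857
```

Run:
```python
from h import *
s=r.get_state();print(s['eef_pos'],s['tcp_rot'],s['q'])
for n in('wrist','top'):
    f=r.grab_frame(n);cv2.imwrite(f'pics/{n}1.png',f['pixels'][:,:,::-1]); print(n,blobs(f,'red'))
    if n=='wrist': print(proj(f,[.558,.018,.119]), proj(f,[.5555,-.1922,.122]), blobs(f,'green'),blobs(f,'blue'))
```

```text
[0.55619265 0.01939241 0.19900732] [ 9.48526343e-01  3.16694035e-01 -1.63151628e-03  4.59866445e-05] [-0.64450843  0.38995596  0.6342477   1.92209153 -0.28516511  0.92292801
 -0.79753838]
wrist [([254, 192, 66, 66, 3132], [287.9, 225.4])]
(np.float64(284.7805927921662), np.float64(228.49337325248445)) (np.float64(513.7759607254123), np.float64(394.8925296271134)) [([553, 318, 7, 12, 72], [556.4, 323.5]), ([547, 322, 4, 5, 16], [548.6, 324.2])] []
top []
```

View pics/wrist1.png

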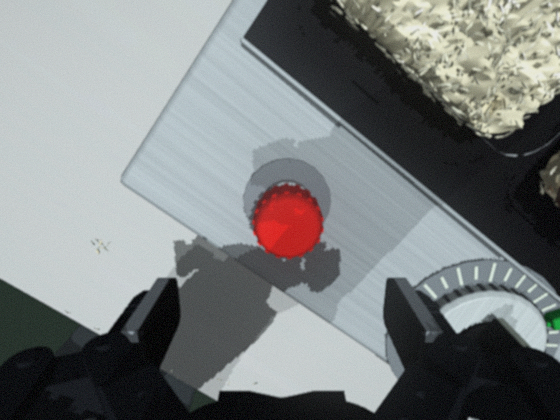

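The wrist view shows the red knob at (288,225), within about 1 mm of the prediction, and clear of both fingers. I'll descend and grip.

Call:
carry_out(series=[[2, -1, -30, 0, 0, 0], [2, -1, -60, 0, 0, 0], [2, -1, -85, 0, 0, 0], [2, -1, -94, 0, 0, 0], [2, -1, -94, 0, 0, 0]])

```text
t: 2.82
eef_pos: [0.5594, 0.0197, 0.1069]
tcp_rot: [0.948, 0.318, 0.0, -0.0]
ft_force: [-0.3, -0.0, 0.9]
finger_gap: 0.0851
```

Call:
carry_out(series=[[0, 0, 0, 0, 0, 0], [0, 0, 0, 0, 0, 0], [0, 0, 0, 0, 0, 0], [0, 0, 0, 0, 0, 0], [0, 0, 0, 0, 0, 0]], fingers=255, force=50)

```text
t: 3.45
eef_pos: [0.5608, 0.0179, 0.1078]
tcp_rot: [0.949, 0.317, 0.002, 0.001]
ft_force: [-0.0, -2.3, 6.1]
finger_gap: 0.0419
```

Call:
carry_out(series=[[0, 0, 3, 0, 0, 0], [0, 0, 6, 0, 0, 0], [0, 0, 9, 0, 0, 0], [0, 0, 12, 0, 0, 0], [0, 0, 14, 0, 0, 0]])

```text
t: 4.08
eef_pos: [0.5607, 0.018, 0.1213]
tcp_rot: [0.948, 0.317, 0.002, 0.001]
ft_force: [4.6, -3.9, -2.1]
finger_gap: 0.0419
```

Call:
carry_out(series=[[0, 0, 2, 0, 0, 0], [0, 0, 2, 0, 0, 0]])

```text
t: 4.32
eef_pos: [0.5606, 0.018, 0.1221]
tcp_rot: [0.948, 0.317, 0.001, 0.002]
ft_force: [8.0, -5.0, -12.3]
finger_gap: 0.0417
```

Run:
```python
from h import *
s=r.get_state();print(s['eef_pos'],s['ft_force'])
f=r.grab_frame('scene');print(blobs(f,'red'),proj(f,[.558,.018,.107]),proj(f,[.558,.018,.121]))
cv2.imwrite('pics/s2.png',cv2.resize(f['pixels'][160:300,230:430],None,fx=4,fy=4)[:,:,::-1])
```

```text
[0.56057465 0.01800374 0.12208383] [  8.01500387  -4.95516171 -12.27859058]
[] (np.float64(303.8596938445895), np.float64(235.8652734223348)) (np.float64(304.22971553359315), np.float64(231.69714531722695))
```

View pics/s2.png

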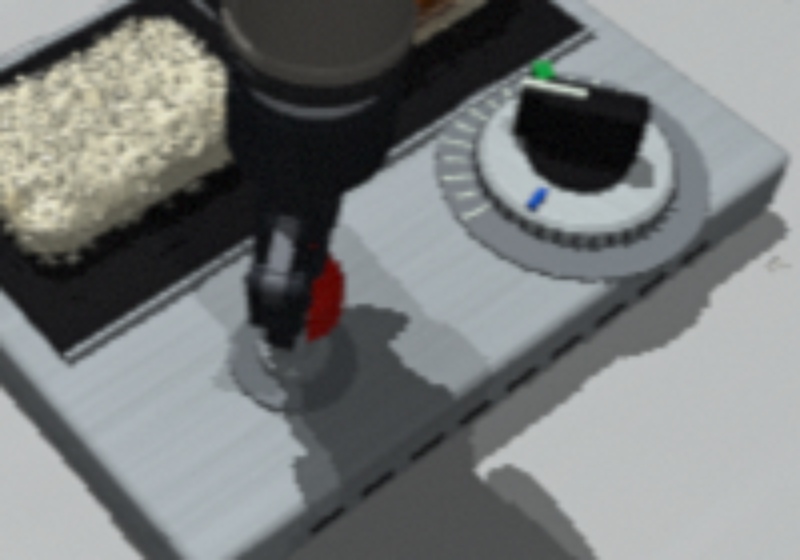

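The scene view shows the head gripped, with the stem exposed, and the force sign pattern fits the upper stop. I'll release, rise and look.

Call:
carry_out(series=[[0, 0, -1, 0, 0, 0], [0, 0, -1, 0, 0, 0], [0, 0, -1, 0, 0, 0], [0, 0, -1, 0, 0, 0]], fingers=0)

```text
t: 4.88
eef_pos: [0.559, 0.0194, 0.1214]
tcp_rot: [0.948, 0.317, -0.0, -0.0]
ft_force: [0.1, 0.1, -0.0]
finger_gap: 0.0853
```

Call:
carry_out(series=[[0, 0, 20, 0, 0, 0], [0, 0, 60, 0, 0, 0], [0, -50, 85, 0, 0, 0], [0, -110, 85, 0, 0, 0], [-5, -170, 85, 0, 0, 0]])

```text
t: 5.5
eef_pos: [0.5545, -0.1521, 0.207]
tcp_rot: [0.948, 0.318, 0.001, 0.0]
ft_force: [1.6, 0.1, 0.7]
finger_gap: 0.0856
```

Run:
```python
from h import *
s=r.get_state();print(s['eef_pos'],s['ft_force'],s['tcp_rot'])
t=r.grab_frame('top');f=r.grab_frame('scene');w=r.grab_frame('wrist');print(blobs(f,'red'),blobs(t,'red'),blobs(w,'red'))
try: print(tri(t,blobs(t,'red')[0][1],f,blobs(f,'red')[0][1]))
except Exception as e: print(e)
cv2.imwrite('pics/w3.png',w['pixels'][:,:,::-1])
cv2.imwrite('pics/s3.png',cv2.resize(f['pixels'][140:290,230:430],None,fx=4,fy=4)[:,:,::-1])
A=[.5555,-.1922]
print(blobs(w,'green'),blobs(w,'blue'),proj(w,[*A,.122]))
```

```text
[ 0.55450416 -0.15209304  0.20701275] [1.60209152 0.09618832 0.6670308 ] [9.48070104e-01 3.18060398e-01 7.96554241e-04 1.62760423e-04]
[([294, 221, 21, 16, 257], [304.4, 228.7])] [([253, 239, 21, 22, 362], [262.8, 250.0])] [([0, 0, 53, 74, 3427], [23.7, 35.0]), ([52, 19, 6, 7, 26], [54.4, 21.8]), ([56, 35, 5, 7, 27], [58.1, 38.1]), ([55, 51, 5, 6, 23], [56.9, 53.4]), ([48, 63, 6, 6, 24], [50.7, 65.6]), ([38, 73, 6, 4, 20], [40.3, 74.5]), ([25, 76, 6, 3, 10], [27.3, 77.2])]
(array([0.55803293, 0.01804383, 0.1308089 ]), np.float64(0.00026567912082652663))
[([388, 180, 26, 19, 292], [402.2, 189.4])] [([256, 197, 19, 12, 129], [265.0, 202.7])] (np.float64(324.30301096315696), np.float64(250.31993100313645))
```

View pics/w3.png

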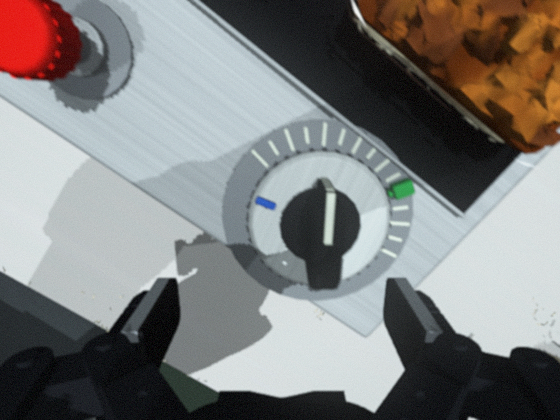

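View pics/s3.png

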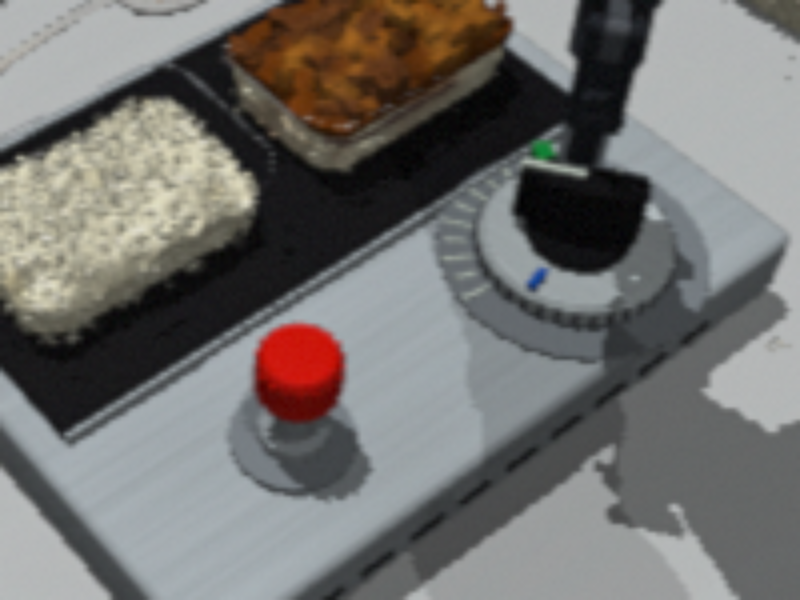

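The red head now triangulates 13.4 mm higher, so the lock is out. The wrist view shows the stripe from about (331,192) to (328,243), green at (402,189), and blue at (265,203). I'll refine the dial pose from these.

```bash
cat > dial.py <<'E'
from h import *
def stripe(w,box):
    x0,y0,x1,y1=box
    p=w['pixels'][y0:y1,x0:x1].astype(np.uint8)
    return p
E
python3 - <<'E'
from h import *
w=r.grab_frame('wrist')
g=cv2.cvtColor(w['pixels'],cv2.COLOR_RGB2GRAY)
cv2.imwrite('pics/w3z.png',cv2.resize(w['pixels'][110:310,210:430],None,fx=3,fy=3,interpolation=cv2.INTER_CUBIC)[:,:,::-1])
# ring bright disc
hsv=cv2.cvtColor(w['pixels'],cv2.COLOR_RGB2HSV)
m=((g>185)).astype(np.uint8);m[:, :230]=0;m[:145]=0;m[305:]=0;m[:,420:]=0
n,l,s,c=cv2.connectedComponentsWithStats(m)
for i in range(1,n):
    if s[i,4]>60: print(s[i],c[i])
E
```

```text
[230 145  19  11 103] [236.0776699  148.01941748]
[256 155  16  16  63] [263.68253968 162.17460317]
[ 257  158  135  125 6363] [331.38440987 208.37293729]
[329 199  11  49 327] [334.06116208 222.20183486]
[385 198  35  91 969] [410.21878225 257.57791538]
[397 210  15   6  63] [404.11111111 212.19047619]
[393 225  21   6  84] [403.28571429 227.71428571]
[327 281  58  24 500] [367.196 297.266]
[263 292  49  13 267] [279.87640449 300.58426966]
```

View pics/w3z.png

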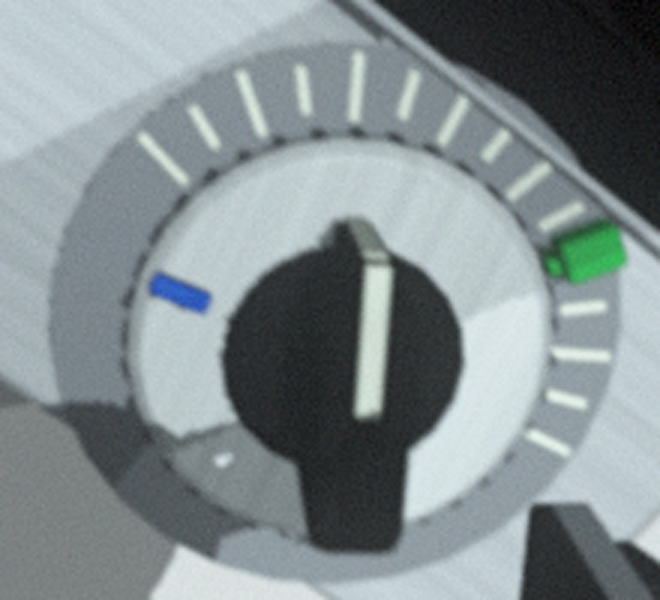

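Run:
```python
from h import *
w=r.grab_frame('wrist')
z=lambda x,y:(210+(x+.5)/3-.5,110+(y+.5)/3-.5)
cv2.imwrite('pics/w3y.png',cv2.resize(w['pixels'][110:310,210:430],None,fx=3,fy=3,interpolation=cv2.INTER_CUBIC)[:,:,::-1])
for nm,e,zz in [('ring',((127+552)/2,(138+545)/2),.075),('skirt',(343,350),.08)]: print(nm,onz(w,*z(*e),zz))
print([ (onz(w,*z(*a),.075)).round(4) for a in [(127,340),(552,340),(340,138),(340,545)]])
s0=onz(w,*z(377,264),.122);s1=onz(w,*z(368,417),.122);print('stripe',s0,s1,np.degrees(np.arctan2(*(s0-s1)[1::-1])))
gr=blobs(w,'green')[0][1];print('green',onz(w,*gr,.070));print('blue',onz(w,*blobs(w,'blue')[0][1],.079))
# tick ring: 0 angle ticks ; tick tips on deck plate
print('base/bar end top z.122',onz(w,*z(355,455),.122))
A=np.array([.5555,-.1922]);
for q in(.07,.072,): 
  d=onz(w,*gr,q)[:2]-A;print(np.degrees(np.arctan2(d[1],d[0])),np.hypot(*d))
# outer grey dial plate: left 50,right 620,top 40,bottom 580
print('plate',onz(w,*z(335,310),.060))
print(r.get_state()['eef_pos'])
```

```text
ring [ 0.56105372 -0.18705413  0.075     ]
skirt [ 0.56089586 -0.18760334  0.08      ]
[array([ 0.5287, -0.143 ,  0.075 ]), array([ 0.5941, -0.2306,  0.075 ]), array([ 0.602 , -0.1542,  0.075 ]), array([ 0.5147, -0.2245,  0.075 ])]
stripe [ 0.58919661 -0.16756958  0.122     ] [ 0.56154102 -0.18782689  0.122     ] 36.22221976144065
green [ 0.61547787 -0.2289197   0.07      ]
blue [ 0.54734965 -0.14900204  0.079     ]
base/bar end top z.122 [ 0.5528444  -0.19128587  0.122     ]
-31.475836445520656 0.07032553730658678
-30.80725936607003 0.06985019835314725
plate [ 0.56408703 -0.18519793  0.06      ]
[ 0.55403685 -0.15056533  0.20622566]
```

Run:
```python
from h import *
import pickle
w=r.grab_frame('wrist');t=r.grab_frame('top');pickle.dump((w,t),open('f4.pkl','wb'))
print(r.get_state()['eef_pos'],r.get_state()['qd'].round(4) if hasattr(r.get_state()['qd'],'round') else '',blobs(w,'green'))
cv2.imwrite('pics/w4z.png',cv2.resize(w['pixels'][110:310,210:430],None,fx=3,fy=3,interpolation=cv2.INTER_CUBIC)[:,:,::-1])
```

```text
[ 0.5544233  -0.14910336  0.20607006] [-0.0092  0.0003  0.0015  0.0012  0.0025 -0.0003  0.0019] [([397, 192, 26, 19, 305], [410.6, 201.2])]
```

View pics/w4z.png

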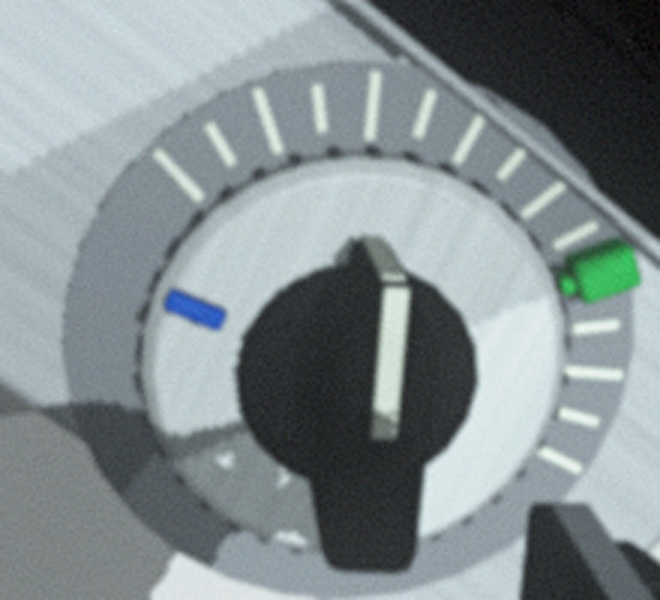

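Run:
```python
from h import *
import pickle
w,t=pickle.load(open('f4.pkl','rb'))
z=lambda x,y:(210+(x+.5)/3-.5,110+(y+.5)/3-.5)
P={'ring':((355,357),.075),'skirt':((357,370),.08),'s0':((398,287),.122),'s1':((384,438),.122),'blue':((195,310),.079),'green':((605,272),.072)}
Q={k:onz(w,*z(*a),h) for k,(a,h) in P.items()}
for k,v in Q.items(): print(k,v.round(4))
print('ext',[np.linalg.norm(onz(w,*z(*a),.075)-onz(w,*z(*b),.075)) for a,b in [((143,357),(568,357)),((355,157),(355,558))]])
print('skirt dia',np.linalg.norm(onz(w,*z(238,370),.08)-onz(w,*z(476,370),.08)))
d=Q['s0']-Q['s1'];print(np.degrees(np.arctan2(d[1],d[0])),np.linalg.norm(d))
zt=lambda x,y:(230+(x+.5)/3.8-.5,200+(y+.5)/3.8-.5)
for n,a,b in [('s0',(522,126),(398,287)),('s1',(567,183),(384,438)),('green',(620,75),(605,272)),('blue',(466,218),(195,310)),('ring',(551,196),(355,357))]: print(n,tri(t,zt(*a),w,z(*b)))
```

```text
ring [ 0.5607 -0.1909  0.075 ]
skirt [ 0.5594 -0.1918  0.08  ]
s0 [ 0.5885 -0.1721  0.122 ]
s1 [ 0.5604 -0.1917  0.122 ]
blue [ 0.5473 -0.1495  0.079 ]
green [ 0.6162 -0.2281  0.072 ]
ext [np.float64(0.10982322995416083), np.float64(0.11140774904568514)]
skirt dia 0.06055204514973104
34.914981782561476 0.03427576646201052
s0 (array([ 0.58739793, -0.17112049,  0.12048719]), np.float64(0.003393560168975312))
s1 (array([ 0.55975045, -0.19069857,  0.12186676]), np.float64(0.0024264931260630142))
green (array([ 0.61582228, -0.22883319,  0.07009436]), np.float64(0.0009237324199058459))
blue (array([ 0.545432  , -0.14974044,  0.07262096]), np.float64(0.0018099826405203827))
ring (array([ 0.55677058, -0.19489451,  0.05980228]), np.float64(0.002622515677155058))
```

Call:
carry_out(series=[[2, -22, -20, 0, 0, -0.03], [4, -43, -45, 0, 0, -0.03], [4, -43, -75, 0, 0, -0.03], [4, -43, -98, 0, 0, -0.03], [4, -43, -98, 0, 0, -0.03]])

```text
t: 6.48
eef_pos: [0.5574, -0.1917, 0.1066]
tcp_rot: [0.953, 0.304, -0.002, -0.001]
ft_force: [-0.0, 0.1, 0.1]
finger_gap: 0.0858
```

Run:
```python
from h import *
w=r.grab_frame('wrist');s=r.get_state();print(s['eef_pos'],s['ft_force'],s['tcp_rot'])
cv2.imwrite('pics/w5.png',w['pixels'][:,:,::-1])
```

```text
[ 0.55821093 -0.19244901  0.1079414 ] [-0.0125791  -0.27868635  0.11961735] [ 9.52663023e-01  3.04027297e-01 -5.79601548e-04 -4.81853324e-04]
```

View pics/w5.png

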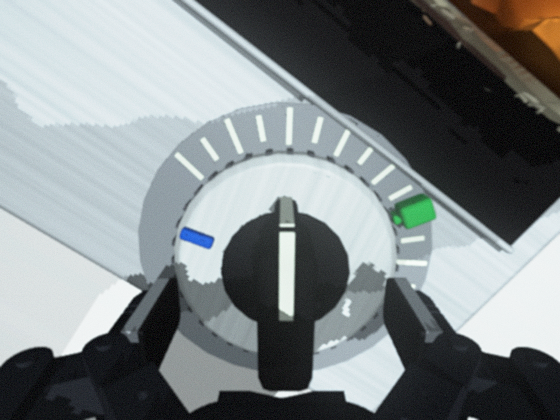

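The bar is upright in the wrist view at column ~287 and the fingers are centred at ~283, so it's well aligned. I'll close gently.

Call:
carry_out(series=[[0, 0, 0, 0, 0, 0], [0, 0, 0, 0, 0, 0], [0, 0, 0, 0, 0, 0], [0, 0, 0, 0, 0, 0], [0, 0, 0, 0, 0, 0]], fingers=255, force=30)

```text
t: 7.15
eef_pos: [0.558, -0.1933, 0.1089]
tcp_rot: [0.953, 0.303, 0.0, -0.001]
ft_force: [-3.0, 2.7, 5.4]
finger_gap: 0.0216
```

Call:
carry_out(series=[[0, 0, 0, 0, 0, 0], [0, 0, 0, 0, 0, -0.1], [0, 0, 0, 0, 0, -0.2]])

```text
t: 7.52
eef_pos: [0.5581, -0.1934, 0.1089]
tcp_rot: [0.979, 0.205, 0.0, -0.001]
ft_force: [-1.9, 1.7, 6.2]
finger_gap: 0.0212
```

Run:
```python
from h import *
w=r.grab_frame('wrist');f=r.grab_frame('scene');s=r.get_state();print(s['eef_pos'],s['ft_force'],s['moment'],s['tcp_rot'],s['q'][6],s['finger_gap'])
cv2.imwrite('pics/w6.png',w['pixels'][:,:,::-1])
cv2.imwrite('pics/s6.png',cv2.resize(f['pixels'][140:290,230:430],None,fx=4,fy=4)[:,:,::-1])
```

```text
[ 0.5580513  -0.19345368  0.10888426] [-2.53411894  2.55347387  6.43954173] [ 0.32050512  0.43874245 -0.03349088] [ 9.78683659e-01  2.05373041e-01 -1.20439697e-05 -4.58399606e-04] -0.49763476827584313 0.021587231352362957
```

View pics/w6.png

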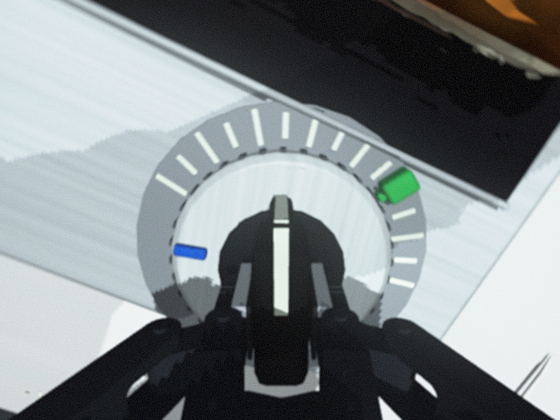

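Call:
carry_out(series=[[0, 0, 0, 0, 0, -0.15], [0, 0, 0, 0, 0, -0.3], [0, 0, 0, 0, 0, -0.47], [0, 0, 0, 0, 0, -0.64], [0, 0, 0, 0, 0, -0.78]])

```text
t: 8.25
eef_pos: [0.558, -0.1941, 0.1089]
tcp_rot: [0.983, -0.183, -0.0, -0.0]
ft_force: [-2.5, -0.2, 3.8]
finger_gap: 0.0213
```

Call:
carry_out(series=[[0, 0, 0, 0, 0, -0.09], [0, 0, 0, 0, 0, -0.17], [0, 0, 0, 0, 0, -0.19], [0, 0, 0, 0, 0, -0.19]])

```text
t: 8.75
eef_pos: [0.5579, -0.1942, 0.1089]
tcp_rot: [0.962, -0.274, -0.0, 0.0]
ft_force: [-2.0, 1.3, 4.8]
finger_gap: 0.0214
```

Run:
```python
from h import *
w=r.grab_frame('wrist');s=r.get_state();print(s['eef_pos'],s['ft_force'],s['moment'],s['tcp_rot'],s['q'][6],s['finger_gap'])
x,y=s['tcp_rot'][:2];print('bar',np.degrees(np.arctan2(2*y*y-1,2*x*y))+90)
cv2.imwrite('pics/w7.png',w['pixels'][:,:,::-1]);A=np.array([.558,-.192])
g=blobs(w,'green');print(g)
for zz in(.069,.072):
  d=onz(w,*g[0][1],zz)[:2]-A;print(d,np.degrees(np.arctan2(d[1],d[0])))
```

```text
[ 0.55792519 -0.19418826  0.10891555] [-2.63748222 -0.36492188  4.02929369] [-0.06435389  0.51295084 -0.11553247] [ 9.61793731e-01 -2.73775123e-01 -5.88538697e-06 -2.90311629e-05] -1.2731288034491977 0.021537592174616666
bar -31.77806561299448
[([268, 104, 26, 43, 955], [280.6, 122.9])]
[ 0.05767242 -0.03765129] -33.13840937008099
[ 0.05785676 -0.03777076] -33.13779928132689
```

View pics/w7.png

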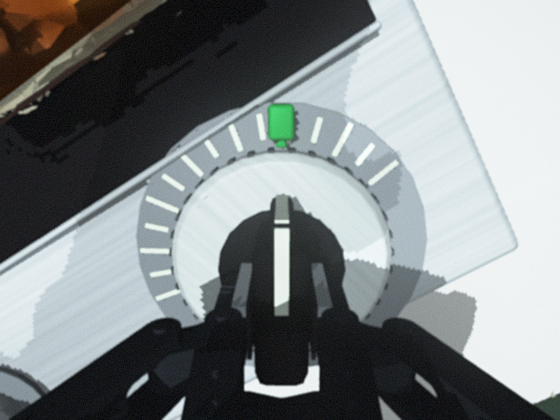

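The stripe (column ~282) and the green tab (281) share the tool's vertical plane, so the knob is aligned. I'll release and look.

Call:
carry_out(series=[[0, 0, 0, 0, 0, 0], [0, 0, 0, 0, 0, 0], [0, 0, 0, 0, 0, 0], [0, 0, 0, 0, 0, 0]], fingers=0)

```text
t: 9.3
eef_pos: [0.5581, -0.1939, 0.1083]
tcp_rot: [0.962, -0.274, -0.0, -0.0]
ft_force: [-0.6, 0.4, 0.1]
finger_gap: 0.0852
```

Call:
carry_out(series=[[0, 0, 30, 0, 0, 0], [0, 0, 70, 0, 0, 0], [0, 10, 90, 0, 0, 0], [0, 10, 90, 0, 0, 0], [0, 10, 90, 0, 0, 0]])

```text
t: 9.93
eef_pos: [0.5577, -0.1836, 0.1974]
tcp_rot: [0.962, -0.273, -0.001, 0.0]
ft_force: [0.7, 0.3, 0.3]
finger_gap: 0.0851
```

Run:
```python
from h import *
w=r.grab_frame('wrist');s=r.get_state();print(s['eef_pos'],s['ft_force'],s['qd'].round(3))
cv2.imwrite('pics/w8.png',w['pixels'][:,:,::-1]);A=np.array([.558,-.192])
t=r.grab_frame('scene');print(blobs(t,'blue'))
for c,zz in(('green',.072),('blue',.079)):
  g=blobs(w,c);print(g);d=onz(w,*g[0][1],zz)[:2]-A;print(d,np.degrees(np.arctan2(d[1],d[0])))
cv2.imwrite('pics/w8z.png',cv2.resize(w['pixels'][110:310,210:430],None,fx=3,fy=3,interpolation=cv2.INTER_CUBIC)[:,:,::-1])
import pickle;pickle.dump(w,open('w8.pkl','wb'))
```

```text
[ 0.55752585 -0.18375644  0.19726244] [-0.78336132  0.1762897  -0.0845685 ] [ 0.003  0.004 -0.    -0.001  0.002  0.001 -0.003]
[([484, 105, 6, 3, 11], [486.3, 106.1]), ([480, 202, 21, 15, 88], [488.6, 208.9])]
[([286, 92, 17, 29, 405], [293.7, 104.5])]
[ 0.05774479 -0.0375909 ] -33.063460494819054
[]Traceback (most recent call last):
  File "<stdin>", line 6, in <module>
IndexError: list index out of range
```

View pics/w8.png

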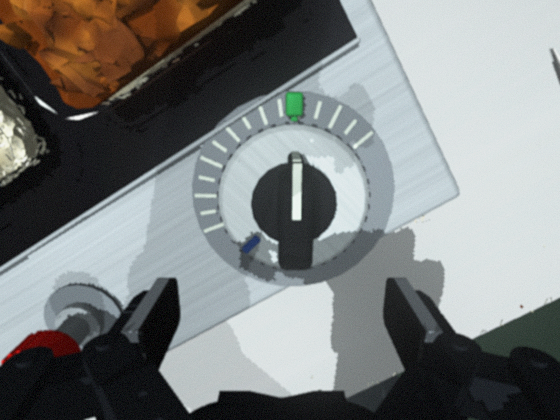

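Run:
```python
from h import *
w=r.grab_frame('wrist');A=np.array([.558,-.192])
cv2.imwrite('pics/w9z.png',cv2.resize(w['pixels'][80:290,180:400],None,fx=2.8,fy=2.8,interpolation=cv2.INTER_CUBIC)[:,:,::-1])
p=cv2.cvtColor(w['pixels'],cv2.COLOR_RGB2HSV);m=((p[...,0]>105)&(p[...,0]<130)&(p[...,1]>110)&(p[...,2]>60)).astype(np.uint8)
n,l,s,c=cv2.connectedComponentsWithStats(m)
for i in range(1,n):
  if s[i,4]>20:
    d=onz(w,*c[i],.079)[:2]-A;print('blue',c[i],s[i,4],d,np.hypot(*d),np.degrees(np.arctan2(d[1],d[0])))
for b in [(.5473,-.1495),(.5454,-.1485)]:
    d=np.array(b)-A;print('was',np.hypot(*d),np.degrees(np.arctan2(d[1],d[0])))
g=cv2.cvtColor(w['pixels'],cv2.COLOR_RGB2GRAY)
sub=(g[150:235,280:315]>140).astype(np.uint8);n,l,s,c=cv2.connectedComponentsWithStats(sub)
for i in range(1,n):
  if 60<s[i,4]<900:
    ys,xs=np.where(l==i); pts=np.stack([xs+280,ys+150],1); print(s[i])
    lo=pts[(pts[:,1]>168)&(pts[:,1]<178)].mean(0);hi=pts[(pts[:,1]>208)&(pts[:,1]<218)].mean(0)
    a=onz(w,*lo,.122);b=onz(w,*hi,.122);print(lo,hi,np.degrees(np.arctan2(*(a-b)[1::-1])),a,b)
```

```text
blue [250.11851852 244.08148148] 135 [-0.01061366  0.04163025] 0.042961933970856646 104.30290251234652
was 0.043826247843044945 104.13136642344134
was 0.04528807790136387 106.15393284910097
[  0   0  35  17 291]
[nan nan] [nan nan] nan [nan nan nan] [nan nan nan]
[ 11  13  10  57 532]
[296. 173.] [295.5 213. ] -31.780485971444396 [ 0.58437362 -0.21064033  0.122     ] [ 0.56370057 -0.19783225  0.122     ]<stdin>:16: RuntimeWarning: Mean of empty slice.
  ret = um.true_divide(
```

View pics/w9z.png

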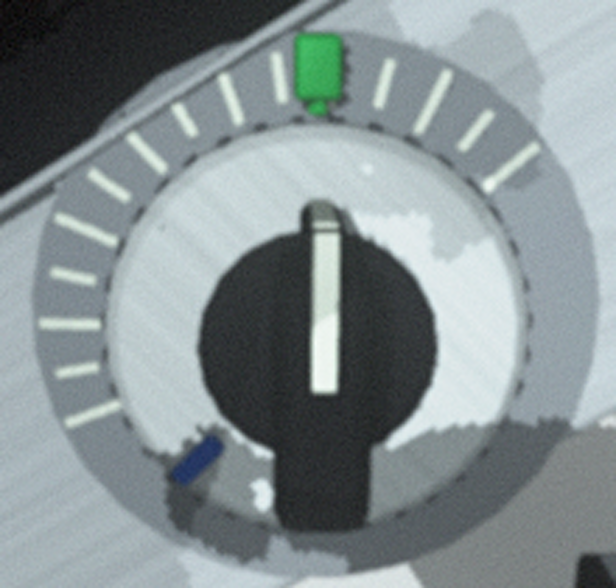

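The released stripe points at −31.8° and green is at about −31.5° in the same frame. The blue ridge hasn't moved (104.3° against 104.1°). Next I'll push the red knob down with the fingers shut.

Call:
carry_out(series=[[0, 45, 0, 0, 0, 0], [0, 100, 0, 0, 0, 0], [2, 155, 0, 0, 0, 0], [2, 202, -5, 0, 0, 0], [2, 202, -20, 0, 0, 0]], fingers=255, force=50)

```text
t: 10.7
eef_pos: [0.5606, 0.0229, 0.1773]
tcp_rot: [0.963, -0.27, -0.0, -0.0]
ft_force: [-0.5, -0.2, -0.5]
finger_gap: 0.0
```

Call:
carry_out(series=[[0, 0, -5, 0, 0, 0], [0, 0, -12, 0, 0, 0], [0, 0, -18, 0, 0, 0], [0, 0, -18, 0, 0, 0]])

```text
t: 11.2
eef_pos: [0.5599, 0.0173, 0.16]
tcp_rot: [0.962, -0.274, -0.0, 0.0]
ft_force: [-1.4, 0.2, -1.2]
finger_gap: -0.0001
```

Run:
```python
from h import *
w=r.grab_frame('wrist');s=r.get_state();print(s['eef_pos'],s['ft_force'],s['finger_gap'])
cv2.imwrite('pics/w10.png',w['pixels'][:,:,::-1])
```

```text
[0.56011086 0.01745365 0.16029818] [ 0.24899108  0.75142028 -0.10326406] 0.00013473781334753397
```

View pics/w10.png

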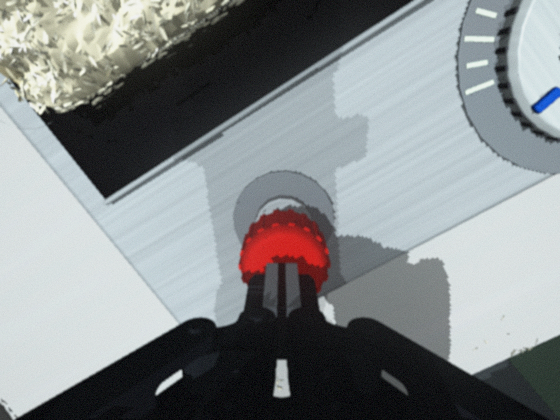

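The shut fingers are centred over the red head, at columns 283 and 285. I'll press down in small steps.

Call:
carry_out(series=[[0, 0, -6, 0, 0, 0], [0, 0, -10, 0, 0, 0], [0, 0, -14, 0, 0, 0], [0, 0, -18, 0, 0, 0]])

```text
t: 11.75
eef_pos: [0.5603, 0.0181, 0.1423]
tcp_rot: [0.962, -0.274, 0.0, -0.0]
ft_force: [0.1, 0.6, 0.0]
finger_gap: -0.0001
```

Call:
carry_out(series=[[0, 0, -2, 0, 0, 0], [0, 0, -4, 0, 0, 0], [0, 0, -6, 0, 0, 0], [0, 0, -6, 0, 0, 0]])

```text
t: 12.25
eef_pos: [0.5601, 0.0181, 0.1363]
tcp_rot: [0.962, -0.274, -0.0, 0.0]
ft_force: [0.6, -0.2, -0.6]
finger_gap: 0.0001
```

Call:
carry_out(series=[[0, 0, -1, 0, 0, 0], [0, 0, -2, 0, 0, 0], [0, 0, -2, 0, 0, 0]])

```text
t: 12.62
eef_pos: [0.5605, 0.018, 0.136]
tcp_rot: [0.962, -0.274, 0.0, -0.001]
ft_force: [-7.0, 1.3, 18.5]
finger_gap: -0.0001
```

Call:
carry_out(series=[[0, 0, -1, 0, 0, 0], [0, 0, -2, 0, 0, 0], [0, 0, -2, 0, 0, 0]])

```text
t: 13.0
eef_pos: [0.5608, 0.0179, 0.1358]
tcp_rot: [0.962, -0.274, 0.0, -0.002]
ft_force: [-11.3, 2.7, 38.3]
finger_gap: -0.0002
```

The force climbs at a stop at TCP z = 0.136, which matches the predicted height for the knob fully in. I'll back off and check.

Call:
carry_out(series=[[0, 0, 5, 0, 0, 0], [0, 0, 40, 0, 0, 0], [-30, 40, 100, 0, 0, 0], [-60, 100, 120, 0, 0, 0], [-90, 160, 120, 0, 0, 0]])

```text
t: 13.62
eef_pos: [0.4811, 0.1577, 0.2516]
tcp_rot: [0.962, -0.274, 0.001, -0.001]
ft_force: [1.7, 0.7, -0.3]
finger_gap: -0.0002
```

Call:
carry_out(series=[[-15, 50, 0, 0, 0, 0], [-30, 100, 0, 0, 0, 0], [-30, 100, 0, 0, 0, 0], [-30, 100, 0, 0, 0, 0]])

```text
t: 14.12
eef_pos: [0.4509, 0.2562, 0.25]
tcp_rot: [0.962, -0.274, 0.0, 0.0]
ft_force: [1.3, -0.4, -1.5]
finger_gap: 0.0
```

Run:
```python
from h import *
t=r.grab_frame('top');f=r.grab_frame('scene');s=r.get_state();print(s['t'],s['eef_pos'],s['ft_force'])
for c in('red','green','blue'):
    a,b=blobs(t,c),blobs(f,c);print(c,a,b)
    try: print(tri(t,a[0][1],f,b[-1][1]))
    except Exception as e: print(e)
cv2.imwrite('pics/t11.png',t['pixels'][:,:,::-1])
cv2.imwrite('pics/t11z.png',cv2.resize(t['pixels'][200:300,230:440],None,fx=3.8,fy=3.8,interpolation=cv2.INTER_CUBIC)[:,:,::-1])
```

```text
14.225 [0.45139667 0.25516786 0.25015221] [ 0.05781293 -0.57645461 -0.44862689]
red [([253, 241, 21, 21, 343], [262.9, 250.5])] [([294, 229, 20, 14, 173], [302.5, 235.9])]
(array([0.55926734, 0.01890365, 0.10594777]), np.float64(0.0023503836723348212))
green [([389, 216, 8, 10, 45], [392.3, 220.0])] []
list index out of range
blue [([349, 255, 8, 4, 20], [352.6, 256.8]), ([492, 330, 6, 8, 15], [493.2, 332.2])] [([468, 0, 55, 20, 326], [493.0, 8.9]), ([521, 0, 10, 6, 14], [525.5, 2.5]), ([501, 12, 9, 6, 13], [505.2, 14.7])]
(array([ 0.46989007, -0.1003743 ,  0.56134906]), np.float64(0.12276296527796965))
```

View pics/t11.png

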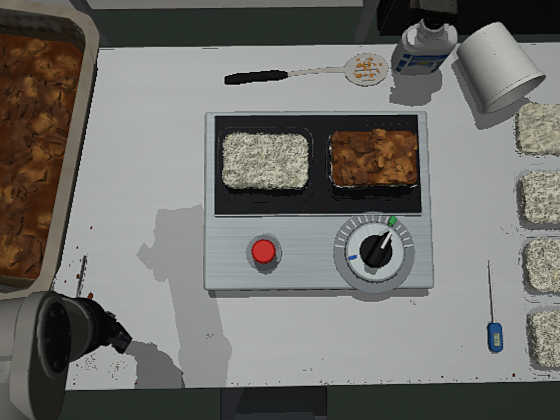

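View pics/t11z.png

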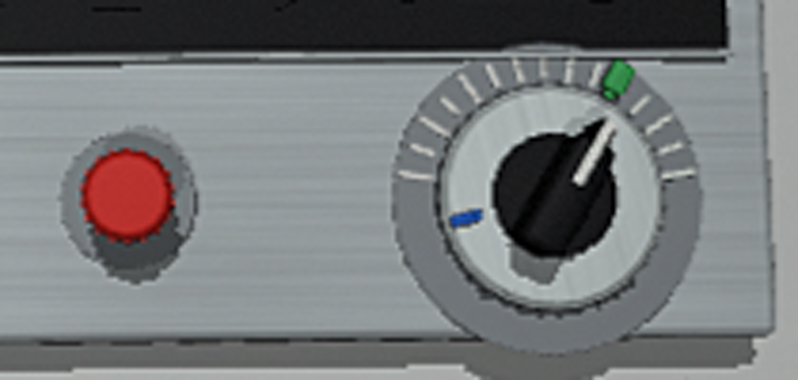

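Run:
```python
from h import *
t=r.grab_frame('top');g=cv2.cvtColor(t['pixels'],cv2.COLOR_RGB2GRAY)
x0,y0=376,230
sub=(g[y0:252,x0:396]>100).astype(np.uint8)
print(g[y0:252,376:396])
```

```text
[[178 176 177 177 173 173 172 169 158 156 157 152 149 149 173 182 161 135
  100  61]
 [179 177 178 176 155 147 147 146 155 158 157  96  51 107 171 178 181 160
  136 100]
 [178 180 177 157 148 151 155 149 155 106  22   0  13 147 191 188 179 179
  160 131]
 [184 186 161 152 152 154 163 104  19   0   0   1 112 188 200 184 176 174
  177 164]
 [186 188 162 157 162 158 163  85   0   0   0  54 184 203 192 111 151 176
  172 175]
 [ 35  30  27 102 159 107  26   0   4   0   8 140 193 203 120  82 157 176
  171 171]
 [ 17  14  13   3   0   0   7  23  20   1  59 181 203 196  85 156 181 173
  171 169]
 [ 24  15   4   0   5   7  20  31  26  13 136 192 199 122  75 166 179 175
  172 172]
 [ 26   5   6   6   8  16  23  33  20  83 182 204 159  55 101 176 183 173
  170 172]
 [ 19   6   3   7  12  21  31  25  32 182 205 202 114   8  19 157 183 174
  172 172]
 [  5   3   3   8  21  28  29  23 117 187 204 165  76   3   0  65 165 176
  172 171]
 [  5   4   8  13  24  32  21  66 183 203 201 110  18  10   0  77 166 179
  172 170]
 [  2   6  11  21  29  28  17 138 191 204 131  41  11  12   1 126 173 178
  170 171]
 [  5   6  17  27  30  21  66 181 203 202 104   3  13   7  36 169 183 175
  171 171]
 [  7  15  23  29  26  17 143 195 201 136  48   9  14   4  60 172 181 175
  173 170]
 [  7  17  29  31  19  83 184 205 166  73   7  14  12   9   3 158 181 177
  173 169]
 [ 16  22  33  24  21 190 210 204 116  22  15  17   9  12   9  70 164 176
  174 171]
 [ 19  29  32  27  64 181 208 170  78   8  15  14   5  18  17  58 168 180
  174 171]
 [ 24  33  32  27  15  43 138  97  27  16  13  12   8  20  19   0 159 180
  173 172]
 [ 29  33  30  28  21  16  12  10  17  16  12   7   9  25  21   4 113 168
  175 172]
 [ 32  32  29  25  22  23  19  17  19  16   9  10  21  26  19   5 118 170
  176 173]
 [ 32  28  27  26  25  24  23  23  19  14   7   8  22  23  21   6 119 172
  175 173]]
```

Run:
```python
from h import *
t=r.grab_frame('top')
a=onz(t,388.0,236,.122);b=onz(t,382.35,246,.122);d=a-b;print('stripe',np.degrees(np.arctan2(d[1],d[0])),a,b)
# axis from top-frame: intersection of initial and present stripe lines
i0=onz(t,367.0,232.7,.122);i1=onz(t,378.8,247.7,.122)
M=np.stack([(d)[:2],-(i1-i0)[:2]],1);k=np.linalg.solve(M,(i0-b)[:2]);X=b+d*k[0];print('axis',X)
g=onz(t,392.3,220.0,.071)-X;print('green',np.degrees(np.arctan2(g[1],g[0])),np.hypot(*g[:2]))
```

```text
stripe -31.491681201737947 [ 0.57994129 -0.20695458  0.122     ] [ 0.56216137 -0.19606258  0.122     ]
axis [ 0.55575334 -0.19213702  0.122     ]
green -31.172326079687984 0.06820657935599339
```

Run:
```python
from h import *
f=r.grab_frame('scene')
cv2.imwrite('pics/s12.png',f['pixels'][:,:,::-1])
```

```text
(no output)
```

View pics/s12.png

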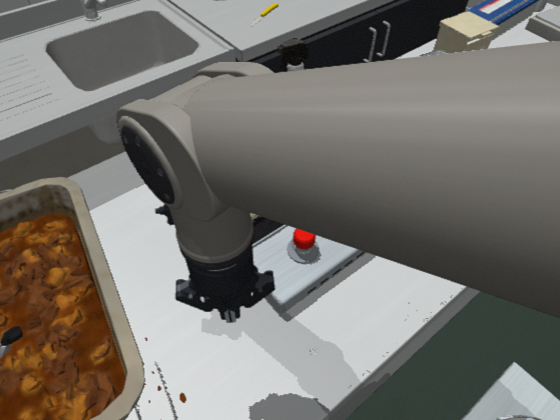

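The arm hides part of the red head in the scene view. What shows sits low, and the top-view blob matches the initial one. I'll hand in.

Run:
```python
from workcell import r
print(r.hand_in())
```

```text
the job is handed in; nothing more can be done
None
```

The timer is set on the green mark and locked, and I handed the job in at about 14.4 s of the 56 s allowed. No verdict was reported.

- **Pulling the lock:** I gripped the red knob and pulled it straight up. After release its head measured 13.4 mm higher (14 mm nominal), and it stayed out.
- **Turning the timer:** I gripped the black bar and turned it about 67° clockwise. In the last top view the stripe points at −31.5° and the green mark lies at −31.2°. The wrist view gave −31.8° against −31.5°.
- **Pushing the lock back:** I pressed the red knob down with the shut fingers to a firm stop. The fingertips stopped at z = 0.119 m, its top height when pushed in. The final push read 38 N at the wrist.
- **Ring and meal boxes:** The blue ridge is at the same top-view pixel as at the start. I never touched the meal boxes, and they look unmoved by eye. I did not measure their position.

**Checks that disagreed:**
- The wrist and top cameras differed by 2–3 mm on the dial axis.
- The blue ridge measured about 44 mm from the axis, not the stated 50 mm.
- The final scene view of the red knob was partly hidden by the arm, so its height from that view is unreliable. For the lock being fully down I rely on the press depth and the unchanged top view.

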